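# Load a label roll round the bent arm of its holder

### The job

Load the waiting roll of labels on the printer's roll holder: thread it over the free end of the bent rod, ease it round the bend without letting it bind, and push it along the arm until its face is flush against the guide disc. Never let the rod bear on the cardboard core harder than about 10 N, or it crushes, and leave the roll hanging there, with the mouse, calculator, eraser and glass apple undisturbed.

Things in the scene. Friction and masses are not known exactly. Their poses are not given: they have to be found in the camera images.
- holder: Fixed roll holder of one bent steel rod, 12 mm thick and stiff, on a dark base plate, with the label printer (115 x 90 x 70 mm, fixed, centred at x = -112, y = -10 mm) before it. Origin on the desk below disc_face; unturned, its x points away from the robot, y to the left. The rod's centreline is level, 85 mm up: arm, bend and free leg.
- disc_face (a point): Centre of the grey upright guide disc's face, 64 mm across, 85 mm above the desk, axes as holder. The straight arm starts here and runs 85 mm along -y. Loaded, the roll's centre is 15 mm from here, its end face on the disc.
- bend_centre (a point): Centre of the 90 degree bend, level with the rod, 55 mm from its centreline; axes as holder. The bend joins the arm (55 mm along +x from here) to the free leg (55 mm along -y), which runs along -x to a blunt end, 56 mm on, its edge chamfered 1.5 mm. Bent by hand, it sprang open from mid-bend on by up to 5 degrees, and the leg points up to 4 degrees high or low; no reading shows it.
- roll: White roll of labels, 76 mm across, 30 mm wide, 100 to 180 g, with a cardboard core that crushes if the rod bears on it with over 10 N: straight bore 15.5 mm across (play 1.7 mm all round on straight rod, 0.7 mm in the bend). Origin at its centre; its x is the bore's axis. Starts on edge in the rest, bore level, 60 mm up. Pinch it across its 30 mm, fingers 10 mm or more above the axis.
- rest: Fixed grey plastic roll rest, 60 mm along its groove by 76 mm, 30 mm high; 90 degree V groove along its x with its bottom 6 mm up. Origin under its centre on the desk. The roll starts in the groove.
- mouse: Black mouse, 108 x 59 x 38 mm, a bystander on the robot's side of the holder; origin under its centre.
- calculator: Pocket calculator, 128 x 78 x 14 mm, a bystander left of the holder; origin under its centre.
- eraser: Eraser in a card sleeve, 19 x 40 x 13 mm, a bystander left of the holder; origin under its centre.
- glass_apple: Glass apple paperweight, 80 mm across, 79 mm high, a bystander right of the holder; origin under its centre.
There are look-alikes about, which are no part of the job. Leave any orange or yellow look-alike of the roll alone.

How it is judged:
By the outcome, as a careful person would: the job done as asked, in the order asked, and still so for the second after the job is handed in, with the robot touching nothing.
It also fails if it takes over 72 s, if anything falls off the work surface, if the arm or the gripper's body presses on something with over 40 N, if the wrist force passes 120 N, or if a joint passes its speed limit or range.

### The arm

A 6-joint arm with a two-finger parallel gripper is mounted at the origin on a cart in front of the work surface, level with it; the furniture and walls round the work are solid. World frame = base frame: x ahead of the robot, y to its left, z up, the work surface at z = 0. Lengths are in m, angles in rad, forces in N, time in s.
With the tool pointing down it reaches from about 0.3 to 0.75 m from the base axis. Payload 8.5 kg.
Tool frame: the origin (TCP) lies between the finger pads; the fingertips stand 14 mm ahead of it and the grasp point (between the pads) lies 5 mm behind it; z points along the fingers, y is the line along which they close (so a half turn about z gives the same grasp; the last joint's range is limited). The gripper opens to 85 mm and grips with 20 to 120 N. Pads are 22 mm wide; open, the fingers measure 114 mm over their backs; the gripper's body (76 mm by 85 mm) begins 54 mm behind the grasp point. The pads swing forward as they close: fully open they stand 13 mm farther back than shut.
Start: joints at [-1.341, 0.381, 1.297, -0, 1.464, -0.215], TCP at [0.237, -0.496, 0.245] pointing down, gripper open.
Joint ranges: [-3.11, 3.11], [-0.89, 2.33], [0.22, 2.48], [-1.42, 4.56], [0.17, 2.85], [-2.88, 2.88]. Speed limits (rad/s): [2.39, 2.39, 3.14, 3.14, 3.14, 3.14].

### API

Orientations are given as a 3x3 rotation matrix whose columns are the frame's x, y, z axes.
In Python, from workcell import observe, camera, camera_info, job_done gives the robot as it stands.
- The arm moves only by the tool arm_command, never from a script. Its argument "motion" is text: rows parted by semicolons, each of 4 numbers parted by spaces: the shift along the tool's x, y, z in m, then the turn about the tool's z in units of 8 degrees (1.0 is 8 degrees). A call has 1 to 10 rows; each row is the pose to reach, as a shift and turn from the pose commanded when the call began, along the tool's axes at that moment; what a row does not reach only later rows make up. A row lasts 1/8 s, in which the tool goes at most 62.5 mm and 10.7 degrees, less where a joint would pass 70% of its speed; a pose out of reach is approached as far as the arm can. A call with a gripper value outside its range is refused whole. "gripper" is the finger opening in m, from 0 to 0.0854, set as the call begins (left out, the last holds). The fingers move at their own pace and stop on an object; "newtons" is the grip in N (left out, the last holds). Time passes only in rows, so rows that repeat a pose let the fingers close. It gives the time, the measured TCP pose, the force, the opening and the grip force at its end, in the units of the state.
- observe(): the state, without advancing time (a new reading comes with each control period).
- camera(name): name is "scene" or "side" or "wrist"; returns the picture (384x512x3 uint8, red, green, blue); there is no depth.
- camera_info(name): a dict with "fx", "fy", "cx", "cy" (pixels), "pose" (4x4, takes a point from camera to world coordinates); the wrist camera has in their place "T_tool_cam" (4x4, takes a point from camera to tool coordinates, whose origin is the TCP and whose axes are the flange's). Camera axes: x right, y down, z forward; pixel columns grow to the right and rows downward; lengths in m; the calibration is good to about 2 mm. A picture is of the moment at which its call begins: read the wrist's pose just before it. camera_info takes no time and is no camera call.
- job_done(): hands the job in; it is judged then, once.
The state is a dict: "time": time; "joint_positions": joint angles; "joint_vel": joint speeds; "joint_torque": joint torques, N m; "tool_pos": TCP position; "orientation": TCP orientation; "wrist_force": force on the tool from outside, world axes, zero at the start; "moment": the same for the moment, N m; "opening": opening from 0.0 (shut) to 1.0 (fully open); "grasp_force": force on a finger pad.
Only numpy, scipy, OpenCV 4.12 (cv2) and the standard library are available. Lean on these libraries where they do the work, as an engineer would, in place of code of your own. Each camera call takes 0.05 s, during which the arm holds its last target. There are 200 camera calls.

## Working session

There is one attempt and no reset: what is moved stays moved. The work goes in short steps, Python scripts to look and compute and a tool call to move; the robot and the scene stay as the last step left them, time stands still between calls to the robot, and variables do not carry over. Pictures are saved under pics/ and viewed, at most 10 in all, crops included, and the job is handed in when it is done.

Besides the shell and the picture viewer there is one more tool, called after "Request:" as name(argument=value, ...), one argument or row to a line, values as JSON. arm_command: Moves the arm, as the interface text tells. Its arguments: {"type":"object","properties":{"motion":{"type":"string"},"gripper":{"type":"number"},"newtons":{"type":"number"}},"required":["motion"]}

```bash
mkdir -p pics; ls
python3 - <<'E'
from workcell import *
import cv2,numpy as np
s=observe();print(s)
for n in("scene","side","wrist"):
    cv2.imwrite(f"pics/{n}0.png",camera(n)[:,:,::-1])
    i=camera_info(n);print(n,{k:np.round(v,4).tolist() for k,v in i.items()})
a=cv2.imread("pics/scene0.png");b=cv2.imread("pics/side0.png")
cv2.imwrite("pics/scene0x.png",cv2.resize(a,(800,600),interpolation=cv2.INTER_CUBIC))
cv2.imwrite("pics/side0x.png",cv2.resize(b,(800,600),interpolation=cv2.INTER_CUBIC))
E
```

```text
pics
{'time': 0.0, 'joint_positions': array([-1.34132092e+00,  3.81198633e-01,  1.29828839e+00, -6.70919073e-06,
        1.46361794e+00, -2.15279858e-01]), 'joint_vel': array([ 0.0007349 , -0.00116573,  0.0013631 ,  0.00018521, -0.00265896,
        0.00141889]), 'joint_torque': array([-3.77203187e-04, -4.48462915e+01, -2.31281036e+01, -1.78329287e-04,
        4.80668532e-03,  9.00714468e-06]), 'tool_pos': array([ 0.23656963, -0.4962035 ,  0.24470104]), 'orientation': array([[ 9.02715730e-01,  4.30237362e-01, -3.50495232e-04],
       [ 4.30237388e-01, -9.02714587e-01,  1.47114538e-03],
       [ 3.16544547e-04, -1.47882223e-03, -9.99998856e-01]]), 'wrist_force': array([-0.8605398 , -0.02255731, -0.27022629]), 'moment': array([-0.0312427 ,  0.03350356, -0.03552637]), 'grasp_force': 0.0, 'opening': 1.0039375149847856}
scene {'fx': 445.0733, 'fy': 445.0733, 'cx': 258.6766, 'cy': 188.962, 'pose': [[-0.4904, -0.3543, 0.7962, -0.537], [-0.8714, 0.1835, -0.455, 0.5784], [0.0151, -0.9169, -0.3988, 0.6036], [0.0, 0.0, 0.0, 1.0]]}
side {'fx': 489.1636, 'fy': 489.1636, 'cx': 252.1045, 'cy': 193.0466, 'pose': [[-0.998, 0.0367, -0.0508, 0.5839], [0.0625, 0.5252, -0.8487, 1.1558], [-0.0044, -0.8502, -0.5264, 0.8132], [0.0, 0.0, 0.0, 1.0]]}
wrist {'fx': 343.102, 'fy': 343.102, 'cx': 254.7984, 'cy': 193.3915, 'T_tool_cam': [[-0.0, -0.9527, -0.3039, 0.0791], [1.0, -0.0001, 0.0004, 0.0008], [-0.0004, -0.3039, 0.9527, -0.1274], [0.0, 0.0, 0.0, 1.0]]}
```

View pics/scene0x.png

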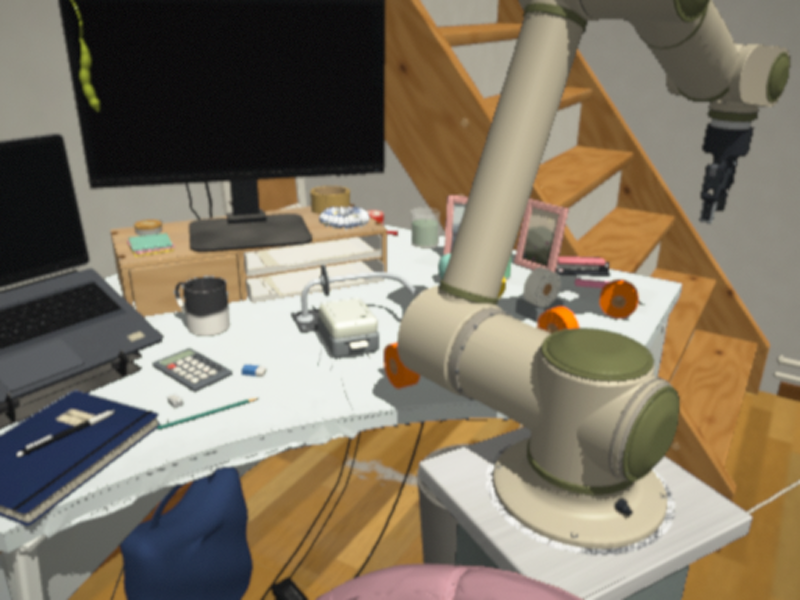

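View pics/side0x.png

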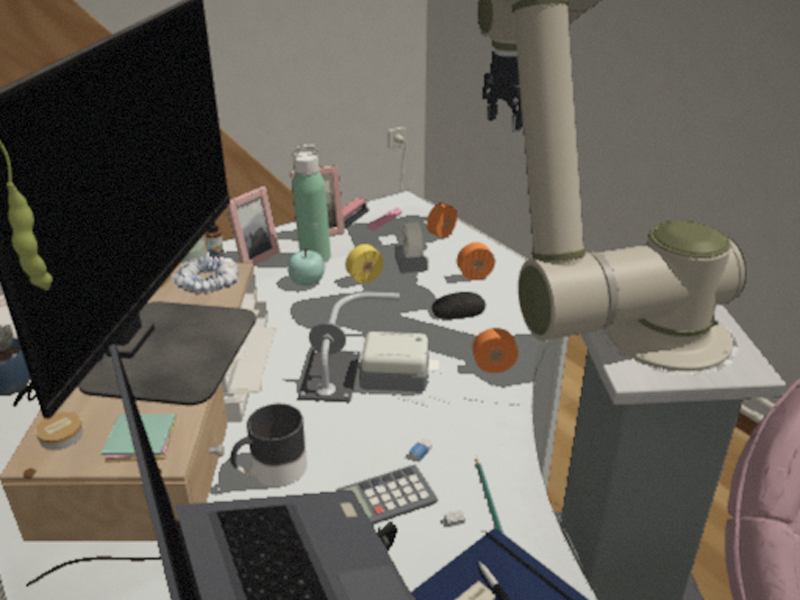

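The candidates for the roll are the white one at side (410,240) / scene (541,288), three orange ones at side (443,220), (476,261) and (495,351), and a yellow one at (365,263). Only the white one sits in a grey rest, so it fits. The holder disc is at side (326,338), with the free leg end near (400,295). I'll confirm with one enlarged crop.

Run:
```python
import cv2
b=cv2.imread("pics/side0.png")[130:258,180:350]
cv2.imwrite("pics/c1.png",cv2.resize(b,None,fx=4.7,fy=4.68,interpolation=cv2.INTER_CUBIC))
```

```text
(no output)
```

View pics/c1.png

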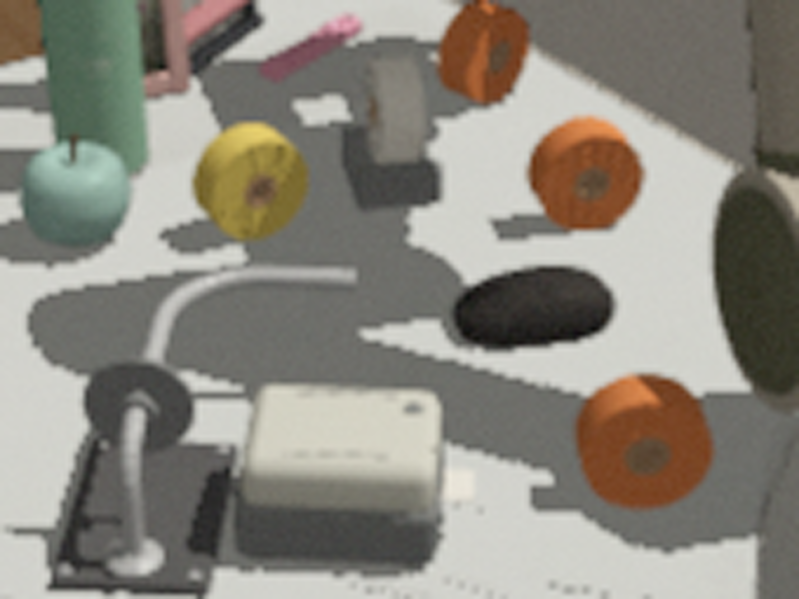

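The crop confirms it: the white roll is in the grey rest at crop (397,110). The rod's leg tip is at (355,275) and the disc centre at (138,402). Now I'll turn these into positions.

```bash
cat > h.py <<'E'
import numpy as np,cv2
from workcell import *
def ray(n,u,v,s=None):
    i=camera_info(n)
    if n=="wrist":
        T=np.eye(4);T[:3,:3]=s["orientation"];T[:3,3]=s["tool_pos"];T=T@i["T_tool_cam"]
    else:T=np.array(i["pose"])
    d=T[:3,:3]@[(u-i["cx"])/i["fx"],(v-i["cy"])/i["fy"],1]
    return T[:3,3],d/np.linalg.norm(d)
def atz(n,u,v,z,s=None):
    o,d=ray(n,u,v,s);return o+d*(z-o[2])/d[2]
def proj(n,P,s=None):
    i=camera_info(n)
    if n=="wrist":
        T=np.eye(4);T[:3,:3]=s["orientation"];T[:3,3]=s["tool_pos"];T=T@i["T_tool_cam"]
    else:T=np.array(i["pose"])
    P=np.atleast_2d(P);q=(P-T[:3,3])@T[:3,:3]
    return q[:,:2]/q[:,2:]*[i["fx"],i["fy"]]+[i["cx"],i["cy"]]
E
python3 - <<'E'
from h import *
np.set_printoptions(precision=4,suppress=True)
c=lambda x,y:(180+x/4.7,130+y/4.68)
for nm,x,y,z in [("disc",138,402,.085),("tip",355,275,.085),("legroot",245,275,.085),("arm",155,350,.085),("roll",397,110,.06),("rolltop",395,58,.098),("mouse",533,310,.02),("apple",75,195,.04),("printer top c",345,420,.07),("rest base",395,205,0)]:
    print(nm,atz("side",*c(x,y),z))
print("scene roll",atz("scene",541*.64,288*.64,.06), "disc",atz("scene",324*.64,281*.64,.085))
s=observe()
print(proj("wrist",[atz("side",*c(397,110),.06)],s))
E
```

```text
disc [0.633 0.088 0.085]
tip [ 0.5024 -0.0408  0.085 ]
legroot [ 0.5693 -0.0454  0.085 ]
arm [0.6237 0.0351 0.085 ]
roll [ 0.4539 -0.3077  0.06  ]
rolltop [ 0.4551 -0.3146  0.098 ]
mouse [ 0.383  -0.0957  0.02  ]
apple [ 0.6822 -0.2344  0.04  ]
printer top c [0.5171 0.0921 0.07  ]
rest base [ 0.4576 -0.2754  0.    ]
scene roll [ 0.4531 -0.306   0.06  ] disc [0.6315 0.0916 0.085 ]
[[ 142.8696 -216.7177]]
```

View pics/wrist0.png

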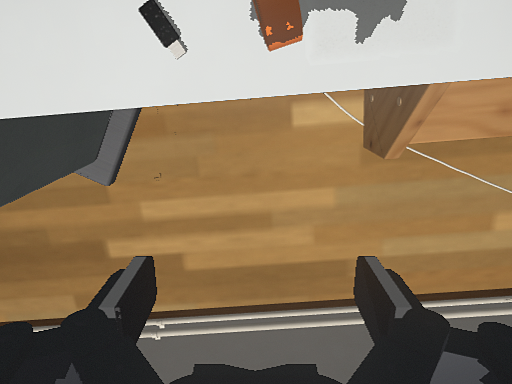

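The wrist picture shows only the desk edge and an orange look-alike at (277,20), so there is nothing more to learn from here. I'm moving the wrist camera over the rod, turning to yaw 90°, to see its true shape.

Request:
arm_command(
  motion="0.05 -0.028 0 -0.8; 0.1 -0.056 0 -1.6; 0.15 -0.085 0 -2.4; 0.2 -0.113 0 -3.2; 0.25 -0.141 0 -4; 0.3 -0.169 0 -4.8; 0.35 -0.2 0 -5.6; 0.4 -0.226 0 -6.4; 0.45 -0.254 0 -7.2; 0.492 -0.282 0 -8.06",
)

```text
time: 1.4
tool_pos: [0.5603, -0.0283, 0.245]
orientation: [[-0.004, 1.0, -0.0], [1.0, 0.004, 0.0], [0.0, -0.0, -1.0]]
wrist_force: [0.1, -0.5, -0.3]
opening: 0.996
grasp_force: 0.0
```

```bash
cat >> h.py <<'E'
import pickle
def snap(k):
    s=observe();im=camera("wrist");pickle.dump((s,im),open(f"pics/{k}.pkl","wb"))
    cv2.imwrite(f"pics/{k}.png",im[:,:,::-1]);return s,im
def load(k): return pickle.load(open(f"pics/{k}.pkl","rb"))
E
python3 -c "
from h import *
snap('w1')"
```

```text
(no output)
```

View pics/w1.png

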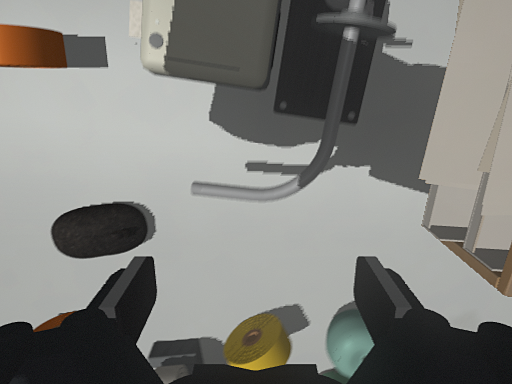

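The wrist view shows the leg tip at (193,189), the bend around (310,180), the arm running up to the disc at (355,20), the mouse at (100,230), the yellow look-alike at (258,340) and the apple at (360,345). I'm taking two more viewpoints for a stereo fit.

Request:
arm_command(
  motion="0.03 0 0.03 0; 0.05 0 0.05 0; 0.05 0 0.05 0; 0.05 0 0.05 0",
)

```text
time: 1.95
tool_pos: [0.5599, 0.019, 0.1961]
orientation: [[0.001, 1.0, 0.001], [1.0, -0.001, -0.0], [-0.0, 0.001, -1.0]]
wrist_force: [-0.2, -0.0, -0.5]
opening: 0.998
grasp_force: 0.0
```

```bash
python3 -c "
from h import *
print(snap('w2')[0]['tool_pos'])"
```

```text
[0.55986607 0.01904342 0.19614915]
```

Request:
arm_command(
  motion="-0.05 -0.02 0 0; -0.1 -0.04 0 0; -0.14 -0.04 0 0; -0.14 -0.04 0 0; -0.14 -0.04 0 0",
)

```text
time: 2.62
tool_pos: [0.5194, -0.1204, 0.1958]
orientation: [[0.002, 1.0, 0.001], [1.0, -0.002, -0.0], [-0.0, 0.001, -1.0]]
wrist_force: [0.3, 0.2, 0.4]
opening: 1.002
grasp_force: 0.0
```

Run:
```python
from h import *
print(snap('w3')[0]['tool_pos'])
a=[cv2.imread(f'pics/w{k}.png') for k in (2,3)]
c=[cv2.resize(i[0:300,100:460],(400,333)) for i in a]
cv2.imwrite('pics/w23.png',np.hstack(c))
```

```text
[ 0.51939873 -0.12042169  0.19582799]
```

View pics/w23.png

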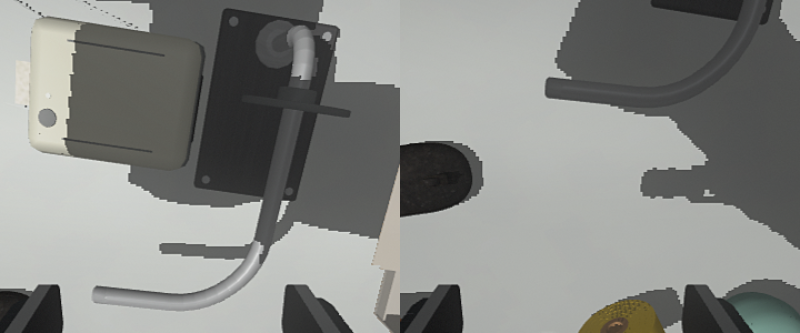

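Both views show the rod clearly. In the left view the tip is at (95,294), the bend at (255,255) and the disc at (297,103). In the right view the tip is at (547,88). I'll fit the bent-rod model to edges in all three views.

```bash
cat > fit.py <<'E'
from h import *
from scipy.optimize import least_squares
from scipy.ndimage import map_coordinates,gaussian_filter
def rod(p,n=120):
    # p: x,y,yaw,delta,eps  -> pts along arclength from disc, arc s
    x,y,yaw,dl,ep=p[:5];R=.055;L=[.085,R*np.pi/4,R*np.pi/4,.056]
    s=np.linspace(0,sum(L),n*4);b=np.cumsum(L)
    k=np.where(s<b[0],0,np.where(s<b[1],1/R,np.where(s<b[2],(np.pi/4-dl)/L[2],0)))
    e=ep*np.clip((s-b[1])/L[2],0,1)
    ds=s[1]-s[0];h=np.concatenate([[0],np.cumsum((k[1:]+k[:-1])/2*ds)])
    d=np.c_[-np.sin(h)*np.cos(e),-np.cos(h)*np.cos(e),np.sin(e)]
    P=np.vstack([[0,0,0],np.cumsum((d[1:]+d[:-1])/2*ds,0)])
    c,S=np.cos(yaw),np.sin(yaw);M=np.array([[c,-S,0],[S,c,0],[0,0,1]])
    return P@M.T+[x,y,.085],d@M.T,s
def wproj(P,s,co):
    s2=dict(s);s2["tool_pos"]=s["tool_pos"]+s["orientation"]@[0,0,co];return proj("wrist",P,s2)
def measure(p,co,s,im,rng,step=6):
    g=gaussian_filter(im.astype(float),(.8,.8,0));P,d,ss=rod(p)
    up=np.array([0,0,1.]);out=[]
    cam,_=ray("wrist",0,0,s)
    for i in range(20,len(P)-8,step):
        v=P[i]-cam;n=np.cross(d[i],v);n/=np.linalg.norm(n)
        q=wproj([P[i],P[i]+.006*n],s,co);w=np.linalg.norm(q[1]-q[0]);nn=(q[1]-q[0])/w
        if not(8<q[0,0]<504 and 8<q[0,1]<376):continue
        t=np.arange(-rng-w-2,rng+w+2.1,.25);X=q[0]+t[:,None]*nn
        if X.min()<1 or X[:,0].max()>510 or X[:,1].max()>382:continue
        pr=np.stack([map_coordinates(g[:,:,c],[X[:,1],X[:,0]],order=1) for c in range(3)],1)
        G=np.linalg.norm(np.gradient(pr,t,axis=0),axis=1)
        cs=np.arange(-rng,rng+.1,.25)
        sc=[min(np.interp(c-w,t,G),np.interp(c+w,t,G))for c in cs];j=int(np.argmax(sc))
        if sc[j]>6:out.append((i,nn,q[0]+cs[j]*nn))
    return out
if __name__=="__main__":
    np.set_printoptions(precision=4,suppress=True)
    V=[load(k) for k in("w1","w2","w3")]
    p=np.array([.630,.088,np.radians(-10),np.radians(4.5),0.]);co=0.
    tips=np.array([[192,188.5],[100+94*.9,294*.9],[100+(546-400)*.9,87.5*.9]])
    for it,rng in enumerate((14,8,5,4,3,3)):
        M=[measure(p,co,s,im,rng)for s,im in V]
        def f(q,full=False):
            P,_,_=rod(q);r=[]
            for (s,im),m,t in zip(V,M,tips):
                pp=wproj(P,s,q[5]);r.append([(b-pp[i])@n for i,n,b in m])
                u=pp[-1]-pp[-20];u/=np.linalg.norm(u);r.append([(t-pp[-1])@u*1.0])
            return r if full else np.concatenate(r+[[q[5]/.002*.5]])
        S=least_squares(f,np.r_[p,co],loss="soft_l1",f_scale=.5,x_scale=[.01,.01,.05,.05,.05,.002])
        p,co=S.x[:5],S.x[5]
        r=f(S.x,True);print(rng,p[:2],np.degrees(p[2:5]),co,[round(float(np.median(np.abs(a))),2) for a in r],[len(m)for m in M])
    P,d,_=rod(p);print("tip",P[-1],"dir",d[-1],"yaw",np.degrees(np.arctan2(-d[-1][1],-d[-1][0])))
    Jc=np.linalg.inv(S.jac.T@S.jac);print("sd",np.sqrt(np.diag(Jc))*[1e3,1e3,57,57,57,1e3]*np.std(np.concatenate(r)))
    pickle.dump((p,co),open("rod.pkl","wb"))
    im=[]
    for s,a in V[:2]:
        a=a[:,:,::-1].copy()
        for u in wproj(P,s,co)[::6]:
            cv2.circle(a,tuple(np.int32(np.clip(u*1,-50,600))),0,(0,0,255),-1)
        im.append(a)
    cv2.imwrite("pics/fit.png",np.hstack(im))
E
python3 fit.py
```

```text
14 [0.6355 0.0869] [-8.5295  2.8017  0.1358] -0.002190881146530377 [0.86, 1.79, 0.31, 1.61, 0.34, 1.19] [74, 74, 46]
8 [0.6351 0.0873] [-8.3969  3.0417 -1.0563] -0.001165848867180338 [0.73, 1.71, 0.26, 1.52, 0.26, 1.16] [76, 76, 48]
5 [0.6352 0.0873] [-8.437   3.0506 -1.0291] -0.0011204643180242379 [0.74, 1.8, 0.29, 1.62, 0.26, 1.27] [76, 76, 49]
4 [0.6351 0.0873] [-8.4301  3.0558 -1.176 ] -0.0010533833038158386 [0.75, 1.77, 0.28, 1.59, 0.25, 1.25] [76, 76, 49]
3 [0.6351 0.0873] [-8.4101  3.0614 -1.1402] -0.0010338020899733058 [0.75, 1.76, 0.26, 1.57, 0.26, 1.22] [76, 76, 49]
3 [0.6351 0.0873] [-8.4109  3.0254 -1.1941] -0.0010291128166145353 [0.75, 1.75, 0.26, 1.56, 0.26, 1.22] [76, 76, 49]
tip [ 0.5048 -0.0392  0.0834] dir [-0.9954  0.0939 -0.0208] yaw -5.39194106670026
sd [0.1808 0.2293 0.1421 0.214  0.6453 0.4766]
```

```bash
sed -e 's/("w1","w2","w3")\]/("w2","w3")]/' -e 's/^    for it,rng/    tips=tips[1:]\n    for it,rng/' fit.py > fit2.py; python3 fit2.py | tail -3
```

```text
14 [0.6353 0.0866] [-8.586   2.6692  0.2078] -0.0018001022560714306 [0.22, 2.1, 0.29, 1.71] [74, 46]
8 [0.6349 0.0869] [-8.549   2.9427 -1.167 ] -0.000603279153648666 [0.17, 2.29, 0.25, 2.02] [76, 48]
5 [0.6349 0.0869] [-8.5833  2.9823 -1.308 ] -0.0005848905142208276 [0.25, 2.31, 0.23, 2.07] [76, 49]Traceback (most recent call last):
  File "fit2.py", line 47, in <module>
    S=least_squares(f,np.r_[p,co],loss="soft_l1",f_scale=.5,x_scale=[.01,.01,.05,.05,.05,.002])
    return func(*args, **kwargs)
    result = trf(vector_fun.fun, vector_fun.jac, x0, f0, J0, lb, ub, ftol, xtol,
                 gtol, max_nfev, x_scale, loss_function, tr_solver,
                 tr_options.copy(), verbose, callback=callback_wrapped)
    return trf_no_bounds(
        fun, jac, x0, f0, J0, ftol, xtol, gtol, max_nfev, x_scale,
        loss_function, tr_solver, tr_options, verbose, callback=callback)
    J = jac(x)
    self._update_jac()
    ~~~~~~~~~~~~~~~~^^
    self.J = self.jac_wrapped(xp_copy(self.x), f0=self.f)
             ~~~~~~~~~~~~~~~~^^^^^^^^^^^^^^^^^^^^^^^^^^^^
    J, dct = approx_derivative(
[... 569 characters left out ...]
elf.fun(x, *self.args, **self.kwargs))
                      ~~~~~~~~^^^^^^^^^^^^^^^^^^^^^^^^^^^^^^
    return np.atleast_1d(self.fun(x))
                         ~~~~~~~~^^^
    return self.f(x, *self.args, **self.kwargs)
           ~~~~~~^^^^^^^^^^^^^^^^^^^^^^^^^^^^^^
  File "fit2.py", line 44, in f
    pp=wproj(P,s,q[5]);r.append([(b-pp[i])@n for i,n,b in m])
  File "fit2.py", line 16, in wproj
    s2=dict(s);s2["tool_pos"]=s["tool_pos"]+s["orientation"]@[0,0,co];return proj("wrist",P,s2)
                                                                             ~~~~^^^^^^^^^^^^^^
  File "h.py", line 13, in proj
    i=camera_info(n)
ValueError: time passes only in moves, steps and waits
```

View pics/fit.png

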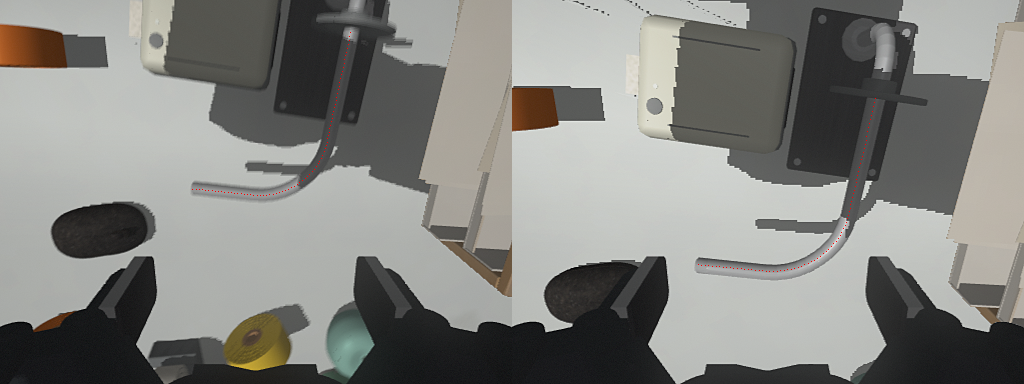

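The fit lies on the rod in both views: holder yaw −8.5°, opened 3°, leg about 1.2° low. camera_info seems rationed, so I'll cache it. Now I'm moving over the white roll.

Request:
arm_command(
  motion="-0.05 -0.02 -0.01 0; -0.1 -0.04 -0.02 0; -0.15 -0.06 -0.02 0; -0.187 -0.065 -0.02 0; -0.187 -0.065 -0.02 0; -0.187 -0.065 -0.02 0",
)

```text
time: 3.42
tool_pos: [0.4546, -0.3059, 0.2154]
orientation: [[-0.001, 1.0, -0.0], [1.0, 0.001, 0.001], [0.001, -0.0, -1.0]]
wrist_force: [0.1, -0.3, -0.0]
opening: 0.995
grasp_force: 0.0
```

Run:
```python
s=open('h.py').read()
s=s.replace('def ray(','''_ci={}
def ci(n):
    if n not in _ci:_ci[n]=camera_info(n)
    return _ci[n]
def ray(''').replace('i=camera_info(n)','i=ci(n)')
open('h.py','w').write(s)
from h import *
S,im=snap('w4')
cv2.imwrite('pics/w4c.png',cv2.resize(im[70:330,100:400,::-1],None,fx=2,fy=2,interpolation=cv2.INTER_CUBIC))
print(S['tool_pos'])
```

```text
[ 0.45463562 -0.30590281  0.21535612]
```

View pics/w4c.png

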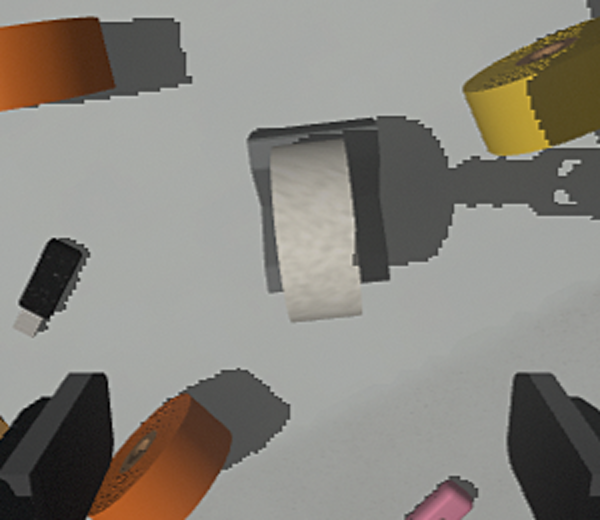

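The crop shows the white roll in the rest with corners at (270,147), (345,138), (362,316) and (290,322), its bore about 6° off world x. Orange and yellow look-alikes are around it, and the nearest is the orange one at (165,450). Next I'll fit the roll's pose.

Run:
```python
from h import *
from scipy.optimize import least_squares
s,im=load('w4');s=dict(s);s["tool_pos"]=s["tool_pos"]+s["orientation"]@[0,0,-.0008]
C=np.array([[270,147],[345,138],[362,316],[290,322]])/2+[100,70]
t=np.linspace(0,2*np.pi,721)
def corners(p):
    x,y,a=p;ax=np.array([np.cos(a),np.sin(a),0]);pe=np.array([-ax[1],ax[0],0])
    r={}
    for sg in(-1,1):
        q=proj("wrist",[x,y,.06]+sg*.015*ax+.038*(np.cos(t)[:,None]*pe+np.sin(t)[:,None]*[0,0,1]),s)
        r[sg]=(q[q[:,1].argmin()],q[q[:,1].argmax()])
    return np.array([r[-1][0],r[1][0],r[1][1],r[-1][1]])
S=least_squares(lambda p:(corners(p)-C).ravel(),[.454,-.307,.1],diff_step=1e-3)
print(S.x,np.degrees(S.x[2]),S.fun.round(1))
p,co=pickle.load(open('rod.pkl','rb'));print(p,co)
```

```text
[ 0.45936636 -0.31157233  0.10941196] 6.268843569167951 [ 1.1 -0.5 -1.1  0.2 -0.4 -0.1  0.4  0.4]
[ 0.63511143  0.08730267 -0.14679792  0.05280238 -0.02084112] -0.0010291128166145353
```

Request:
arm_command(
  motion="-0.0057 0.0048 0.03 -0.4; -0.0057 0.0048 0.07 -0.77; -0.0057 0.0048 0.1 -0.77; -0.0057 0.0048 0.12 -0.77; -0.0057 0.0048 0.13 -0.77; -0.0057 0.0048 0.1304 -0.77; -0.0057 0.0048 0.1304 -0.77",
  gripper=0.06,
)

```text
time: 4.35
tool_pos: [0.4595, -0.3129, 0.0858]
orientation: [[-0.107, 0.994, 0.001], [0.994, 0.107, -0.001], [-0.001, 0.001, -1.0]]
wrist_force: [0.2, -0.3, 0.6]
opening: 0.703
grasp_force: 0.0
```

Request:
arm_command(
  motion="0 0 0 0; 0 0 0 0; 0 0 0 0; 0 0 0 0; 0 0 0 0; 0 0 0 0",
  gripper=0.02,
  newtons=25,
)

```text
time: 5.1
tool_pos: [0.4592, -0.313, 0.0854]
orientation: [[-0.107, 0.994, 0.001], [0.994, 0.107, -0.001], [-0.001, 0.001, -1.0]]
wrist_force: [0.3, 0.4, 5.8]
opening: 0.347
grasp_force: 29.8
```

Request:
arm_command(
  motion="0 0 -0.01 0; 0 0 -0.04 0; 0 0 -0.075 0; 0 0 -0.1 0; 0 0 -0.105 0; 0 0 -0.105 0",
)

```text
time: 5.85
tool_pos: [0.4588, -0.3126, 0.1893]
orientation: [[-0.107, 0.994, -0.001], [0.994, 0.107, 0.001], [0.001, -0.001, -1.0]]
wrist_force: [0.0, 0.1, -1.0]
opening: 0.346
grasp_force: 29.2
```

Request:
arm_command(
  motion="0.02 0.003 0 0.1; 0.06 0.009 0 0.3; 0.1 0.015 0 0.5; 0.14 0.02 0 0.8; 0.18 0.027 0 1; 0.22 0.033 0 1.2; 0.25 0.037 0 1.44; 0.27 0.04 0 1.44; 0.273 0.04 0 1.44; 0.273 0.04 0 1.44",
)

```text
time: 7.1
tool_pos: [0.4695, -0.0375, 0.1894]
orientation: [[0.094, 0.996, -0.001], [0.996, -0.094, 0.0], [0.0, -0.001, -1.0]]
wrist_force: [1.2, -0.1, -1.0]
opening: 0.344
grasp_force: 29.2
```

Request:
arm_command(
  motion="0 0 0.02 0; 0 0 0.05 0; 0 0 0.07 0; 0 0 0.08 0; 0 0 0.0806 0; 0 0 0.0806 0; 0 0 0.0806 0",
)

```text
time: 7.98
tool_pos: [0.47, -0.0373, 0.1099]
orientation: [[0.094, 0.996, 0.001], [0.996, -0.094, -0.0], [-0.0, 0.001, -1.0]]
wrist_force: [0.0, 0.9, -1.0]
opening: 0.345
grasp_force: 29.1
```

Run:
```python
from fit import *
s,im=snap('w5')
p,co=pickle.load(open('rod.pkl','rb'))
print(s['tool_pos'],s['orientation'][:,0],s['wrist_force'],s['moment'])
M=measure(p,co,s,im,6)
P,d,ss=rod(p);q=wproj(P,s,co)
for i,n,b in M[::3]: print(i,b.round(1),round(float((b-q[i])@n),2),n.round(2))
a=im[:,:,::-1].copy()
R=s['orientation'];c=s['tool_pos']+R@[.0014,0,.0254]
t=np.linspace(0,2*np.pi,200)
b=cv2.resize(a,None,fx=2,fy=2,interpolation=cv2.INTER_CUBIC)
for u in q[::8]:cv2.circle(b,tuple(np.int32(u*2)),1,(0,0,255),-1)
for sg in(-1,1):
    z=wproj(c+sg*.015*R[:,1]+.038*(np.cos(t)[:,None]*R[:,0]+np.sin(t)[:,None]*R[:,2]),s,co)
    cv2.polylines(b,[np.int32(z*2)],True,(0,255,0),1)
print("tip",q[-1]);cv2.imwrite('pics/w5c.png',b[60:660,150:950])
```

```text
[ 0.4700036  -0.0372817   0.10994177] [ 9.39817252e-02  9.95573865e-01 -3.39646229e-04] [ 0.03465064  0.90530034 -0.97643071] [-0.01442237  0.03805582  0.04282901]
302 [492.8 234.1] 0.25 [0.56 0.83]
320 [475.6 241.1] 1.0 [0.43 0.9 ]
338 [457.7 244.9] 0.75 [0.28 0.96]
356 [439.9 246.6] 0.75 [0.12 0.99]
374 [422.5 246.3] 0.5 [0.06 1.  ]
392 [405.1 246.4] 0.75 [0.06 1.  ]
410 [387.7 246. ] 0.5 [0.05 1.  ]
428 [370.4 245.3] 0.0 [0.04 1.  ]
446 [353.1 245.4] 0.25 [0.03 1.  ]
464 [335.9 245.6] 0.5 [0.03 1.  ]
tip [321.53138715 244.92888571]
```

View pics/w5c.png

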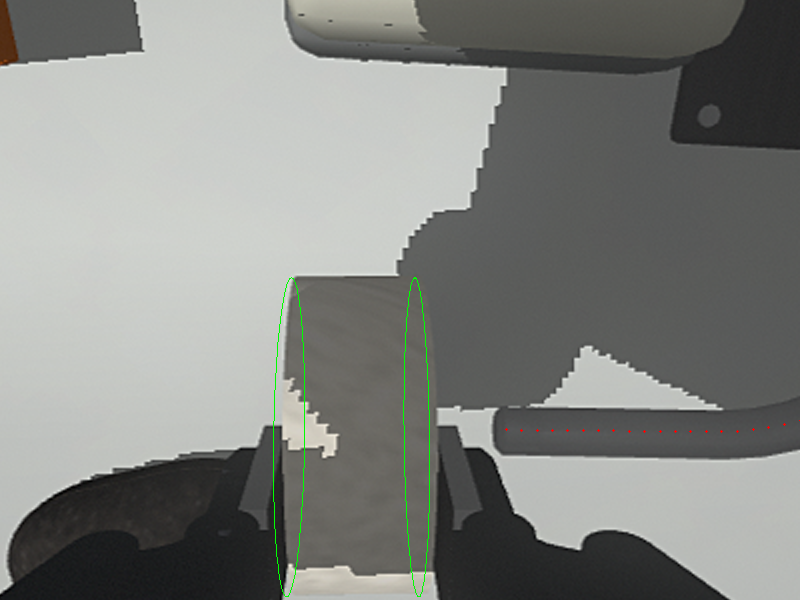

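The roll is held squarely, with its front face at crop (437,420) facing the tip at (497,430) and aligned with it. The roll sits about 2 mm right of the prediction, which shows a camera y-bias of around 1.8 mm. I'll drop 1 mm and start threading gently.

Request:
arm_command(
  motion="0 0.006 0.001 0; 0 0.012 0.001 0; 0 0.016 0.001 0; 0 0.019 0.001 0; 0 0.022 0.001 0; 0 0.024 0.001 0; 0 0.026 0.001 0; 0 0.028 0.001 0",
)

```text
time: 9.02
tool_pos: [0.4977, -0.0398, 0.1083]
orientation: [[0.094, 0.996, -0.0], [0.996, -0.094, 0.0], [0.0, -0.0, -1.0]]
wrist_force: [0.1, 0.4, -0.7]
opening: 0.347
grasp_force: 29.1
```

Request:
arm_command(
  motion="0 0.004 -0.0001 0; 0 0.008 -0.0002 0; 0 0.012 -0.0002 0; 0 0.016 -0.0003 0; 0 0.02 -0.0004 0; 0 0.024 -0.0005 0; 0 0.028 -0.0006 0; 0 0.028 -0.0006 0",
)

```text
time: 10.02
tool_pos: [0.5257, -0.0424, 0.1089]
orientation: [[0.094, 0.996, 0.0], [0.996, -0.094, -0.0], [-0.0, 0.0, -1.0]]
wrist_force: [0.2, 0.4, -1.0]
opening: 0.348
grasp_force: 29.2
```

Request:
arm_command(
  motion="0.0008 0 0 0; 0.0014 0 0 0; 0.0014 0 0 0",
)

```text
time: 10.4
tool_pos: [0.5256, -0.0416, 0.1091]
orientation: [[0.094, 0.996, 0.0], [0.996, -0.094, -0.001], [-0.001, 0.0, -1.0]]
wrist_force: [-0.5, -5.4, -0.5]
opening: 0.345
grasp_force: 29.0
```

Request:
arm_command(
  motion="-0.0014 0 0 0; -0.0028 0 0 0; -0.0028 0 0 0",
)

```text
time: 10.78
tool_pos: [0.5252, -0.0436, 0.1089]
orientation: [[0.094, 0.996, -0.0], [0.996, -0.094, 0.0], [0.0, -0.0, -1.0]]
wrist_force: [-0.6, 0.8, -1.6]
opening: 0.342
grasp_force: 29.1
```

Request:
arm_command(
  motion="0.0014 0 0.0006 0; 0.0014 0 0.0012 0; 0.0014 0 0.0012 0",
)

```text
time: 11.15
tool_pos: [0.5255, -0.0425, 0.1082]
orientation: [[0.094, 0.996, 0.0], [0.996, -0.094, -0.0], [-0.0, 0.0, -1.0]]
wrist_force: [-2.5, -2.4, 5.0]
opening: 0.344
grasp_force: 29.4
```

Request:
arm_command(
  motion="0 0 -0.0012 0; 0 0 -0.0024 0; 0 0 -0.0024 0",
)

```text
time: 11.52
tool_pos: [0.5254, -0.0422, 0.11]
orientation: [[0.094, 0.996, -0.0], [0.996, -0.094, 0.0], [0.0, -0.0, -1.0]]
wrist_force: [-0.6, 0.4, -0.8]
opening: 0.346
grasp_force: 29.1
```

Request:
arm_command(
  motion="-0.0006 0 -0.0004 0; -0.0006 0 -0.0008 0; -0.0006 0 -0.0008 0",
)

```text
time: 11.9
tool_pos: [0.5254, -0.043, 0.1109]
orientation: [[0.094, 0.996, -0.0], [0.996, -0.094, 0.0], [0.0, -0.0, -1.0]]
wrist_force: [0.9, 1.5, -1.3]
opening: 0.347
grasp_force: 29.1
```

Request:
arm_command(
  motion="-0.0007 0 0.0012 0; -0.0014 0 0.0012 0; -0.0014 0 0.0012 0",
)

```text
time: 12.28
tool_pos: [0.5253, -0.0445, 0.1097]
orientation: [[0.094, 0.996, -0.0], [0.996, -0.094, 0.0], [0.0, -0.0, -1.0]]
wrist_force: [-0.3, 0.2, -1.4]
opening: 0.349
grasp_force: 29.1
```

Threading is free. Probing shows the rod centre about 1.0 mm along −tool x and 1.0 mm up from my baseline. I'll write a small planner that centres the straight bore on the curved rod.

```bash
cat > plan.py <<'E'
from fit import *
def setup(b=.00095,ex=0.,ey=.0018):
    p,co=pickle.load(open('rod.pkl','rb'));p=p.copy();p[0]-=ey;p[1]-=ex
    P,d,s=rod(p,400);return P,s,.0014+b-ex
def pose(st,M):
    P,s,off=M;m=np.abs(s-st)<=.015;Q=P[m]
    v=Q[0]-Q[-1] if st+.015<s[-1] else Q[0]-Q[-1]
    yaw=np.arctan2(v[1],v[0]);f=np.array([np.cos(yaw),np.sin(yaw)]);n=np.array([-f[1],f[0]])
    l=Q[:,:2]@n;c0=[np.interp(st,s,P[:,k])for k in(0,1)]
    c=f*(f@c0)+n*(l.max()+l.min())/2
    z=.1097+.0005*np.clip((.2046-st)/.06,0,1)
    return np.r_[c-off*n,z],yaw
def rows(cur,cyaw,sts,M):
    # cur TCP cmd, cyaw bore yaw
    n=np.array([-np.sin(cyaw),np.cos(cyaw)]);f=np.array([np.cos(cyaw),np.sin(cyaw)])
    for st in sts:
        t,y=pose(st/1e3,M);d=t-cur
        print(st,f"{d[:2]@n:.4f} {d[:2]@f:.4f} {-d[2]:.4f} {-np.degrees(y-cyaw)/8:.2f};",t.round(4),round(np.degrees(y),1))
E
python3 - <<'E'
from plan import *
M=setup()
rows(np.array([.5253,-.0444,.1095]),np.radians(-5.4),range(204,120,-4),M)
E
```

```text
204 0.0010 0.0005 -0.0002 0.01; [ 0.5259 -0.0435  0.1097] -5.5
200 0.0010 0.0045 -0.0002 0.01; [ 0.5299 -0.0438  0.1097] -5.5
196 0.0010 0.0085 -0.0003 0.01; [ 0.5338 -0.0442  0.1098] -5.5
192 0.0010 0.0125 -0.0003 0.01; [ 0.5378 -0.0446  0.1098] -5.5
188 0.0010 0.0165 -0.0003 0.01; [ 0.5418 -0.045   0.1098] -5.5
184 0.0010 0.0205 -0.0004 -0.00; [ 0.5458 -0.0454  0.1099] -5.4
180 0.0010 0.0245 -0.0004 -0.07; [ 0.5498 -0.0457  0.1099] -4.8
176 0.0011 0.0285 -0.0004 -0.21; [ 0.5538 -0.046   0.1099] -3.7
172 0.0013 0.0326 -0.0005 -0.41; [ 0.5579 -0.0462  0.11  ] -2.1
168 0.0017 0.0366 -0.0005 -0.68; [ 0.5619 -0.0462  0.11  ] 0.1
164 0.0022 0.0407 -0.0005 -1.01; [ 0.566 -0.046  0.11 ] 2.7
160 0.0030 0.0447 -0.0006 -1.41; [ 0.5701 -0.0456  0.1101] 5.9
156 0.0039 0.0487 -0.0006 -1.87; [ 0.5741 -0.0451  0.1101] 9.5
152 0.0051 0.0526 -0.0006 -2.35; [ 0.5781 -0.0442  0.1101] 13.4
148 0.0066 0.0564 -0.0007 -2.83; [ 0.5821 -0.0432  0.1102] 17.3
144 0.0083 0.0601 -0.0007 -3.32; [ 0.5859 -0.0418  0.1102] 21.1
140 0.0102 0.0637 -0.0007 -3.82; [ 0.5897 -0.0402  0.1102] 25.2
136 0.0124 0.0672 -0.0007 -4.31; [ 0.5934 -0.0383  0.1102] 29.1
132 0.0149 0.0705 -0.0007 -4.80; [ 0.5969 -0.0362  0.1102] 33.0
128 0.0175 0.0736 -0.0007 -5.30; [ 0.6002 -0.0339  0.1102] 37.0
124 0.0204 0.0765 -0.0007 -5.81; [ 0.6034 -0.0313  0.1102] 41.1
```

Request:
arm_command(
  motion="0.001 0.0045 -0.0002 0; 0.001 0.0085 -0.0003 0; 0.001 0.0125 -0.0003 0; 0.001 0.0165 -0.0003 0; 0.001 0.0205 -0.0004 0; 0.001 0.0245 -0.0004 -0.07; 0.0011 0.0285 -0.0004 -0.21; 0.0011 0.0285 -0.0004 -0.21",
)

```text
time: 13.28
tool_pos: [0.554, -0.046, 0.1101]
orientation: [[0.064, 0.998, 0.0], [0.998, -0.064, -0.0], [-0.0, 0.0, -1.0]]
wrist_force: [0.3, -0.3, -0.6]
opening: 0.349
grasp_force: 29.1
```

Run:
```python
from plan import *
rows(np.array([.5538,-.0460,.1099]),np.radians(-3.7),range(173,150,-3),setup())
```

```text
173 0.0001 0.0031 -0.0001 -0.14; [ 0.5569 -0.0461  0.11  ] -2.6
170 0.0002 0.0061 -0.0001 -0.33; [ 0.5599 -0.0462  0.11  ] -1.1
167 0.0005 0.0091 -0.0001 -0.55; [ 0.563  -0.0461  0.11  ] 0.7
164 0.0008 0.0122 -0.0001 -0.80; [ 0.566 -0.046  0.11 ] 2.7
161 0.0012 0.0152 -0.0002 -1.09; [ 0.5691 -0.0457  0.1101] 5.0
158 0.0018 0.0182 -0.0002 -1.42; [ 0.5721 -0.0454  0.1101] 7.6
155 0.0025 0.0212 -0.0002 -1.78; [ 0.5751 -0.0449  0.1101] 10.5
152 0.0033 0.0242 -0.0002 -2.14; [ 0.5781 -0.0442  0.1101] 13.4
```

Request:
arm_command(
  motion="0.0001 0.0031 0 -0.14; 0.0002 0.0061 -0.0001 -0.33; 0.0005 0.0091 -0.0001 -0.55; 0.0008 0.0122 -0.0001 -0.8; 0.0008 0.0122 -0.0001 -0.8",
)

```text
time: 13.9
tool_pos: [0.5662, -0.046, 0.1102]
orientation: [[-0.047, 0.999, 0.0], [0.999, 0.047, -0.0], [-0.0, 0.0, -1.0]]
wrist_force: [-0.3, 0.5, -1.0]
opening: 0.346
grasp_force: 29.1
```

Request:
arm_command(
  motion="0.0002 0.003 0 -0.29; 0.0005 0.0062 0 -0.62; 0.0005 0.0062 0 -0.62",
)

```text
time: 14.28
tool_pos: [0.5722, -0.0452, 0.1102]
orientation: [[-0.133, 0.991, -0.0], [0.991, 0.133, 0.0], [0.0, -0.0, -1.0]]
wrist_force: [-0.1, 0.3, -1.0]
opening: 0.343
grasp_force: 29.1
```

Run:
```python
from plan import *
rows(np.array([.5721,-.0453,.1101]),np.radians(7.6),range(155,130,-3),setup())
s,im=snap('w6')
p,co=pickle.load(open('rod.pkl','rb'))
print(s['tool_pos'])
P,d,ss=rod(p);q=wproj(P,s,co)
for i,n,b in measure(p,co,s,im,7)[::3]: print(i,b.round(1),round(float((b-q[i])@n),2),n.round(2))
```

```text
155 0.0000 0.0031 -0.0000 -0.36; [ 0.5751 -0.0449  0.1101] 10.5
152 0.0002 0.0061 -0.0000 -0.73; [ 0.5781 -0.0442  0.1101] 13.4
149 0.0006 0.0092 -0.0001 -1.09; [ 0.5811 -0.0435  0.1102] 16.3
146 0.0012 0.0122 -0.0001 -1.45; [ 0.584  -0.0425  0.1102] 19.2
143 0.0019 0.0152 -0.0001 -1.81; [ 0.5869 -0.0414  0.1102] 22.1
140 0.0027 0.0181 -0.0001 -2.20; [ 0.5897 -0.0402  0.1102] 25.2
137 0.0037 0.0210 -0.0001 -2.56; [ 0.5925 -0.0388  0.1102] 28.1
134 0.0049 0.0239 -0.0001 -2.93; [ 0.5951 -0.0373  0.1102] 31.1
131 0.0062 0.0267 -0.0001 -3.30; [ 0.5977 -0.0357  0.1102] 34.0
[ 0.57215238 -0.04515521  0.1101812 ]
38 [437.5  10.3] -0.25 [0.98 0.2 ]
56 [428.7  32.7] 0.0 [0.98 0.21]
74 [420.3  54.4] 0.25 [0.97 0.23]
92 [411.8  75.2] 0.25 [0.97 0.25]
110 [403.7  95.4] 0.25 [0.96 0.26]
128 [395.6 114.8] 0.0 [0.96 0.28]
146 [388.  133.7] 0.0 [0.96 0.3 ]
164 [380.4 151.8] -0.25 [0.95 0.31]
182 [373.3 169.5] -0.25 [0.94 0.34]
200 [364.5 185.9] -0.5 [0.87 0.48]
218 [354.1 200.9] -0.25 [0.79 0.61]
236 [341.4 213.6] -0.5 [0.69 0.72]
254 [327.2 224.3] -0.75 [0.57 0.82]
272 [312.4 233.9] 0.25 [0.45 0.89]
386 [204.8 240.2] 1.75 [-0.23  0.97]
404 [188.  235.5] 0.75 [-0.24  0.97]
422 [170.9 231.5] 0.5 [-0.25  0.97]
440 [153.7 227.5] 0.25 [-0.25  0.97]
458 [136.5 223.5] 0.0 [-0.26  0.97]
```

Request:
arm_command(
  motion="0 0.0031 0 -0.36; 0.0002 0.0061 0 -0.73; 0.0006 0.0092 -0.0001 -1.09; 0.0006 0.0092 -0.0001 -1.09",
)

```text
time: 14.82
tool_pos: [0.5811, -0.0433, 0.1103]
orientation: [[-0.281, 0.96, -0.0], [0.96, 0.281, 0.0], [0.0, -0.0, -1.0]]
wrist_force: [-0.7, 0.7, -1.5]
opening: 0.349
grasp_force: 29.1
```

Request:
arm_command(
  motion="0.0002 0.003 0 -0.36; 0.0004 0.006 0 -0.72; 0.0004 0.006 0 -0.72",
)

```text
time: 15.2
tool_pos: [0.5867, -0.0413, 0.1103]
orientation: [[-0.375, 0.927, -0.0], [0.927, 0.375, 0.0], [0.0, -0.0, -1.0]]
wrist_force: [-0.3, -0.2, -1.6]
opening: 0.348
grasp_force: 29.1
```

Run:
```python
from plan import *
s,im=snap('w7')
x=s['orientation'][:,0];print(s['tool_pos'],np.degrees(np.arctan2(-x[0],x[1])),s['wrist_force'],s['moment'])
rows(np.array([.5869,-.0414,.1102]),np.radians(22.1),range(140,120,-3),setup())
p,co=pickle.load(open('rod.pkl','rb'))
P,d,ss=rod(p);q=wproj(P,s,co)
for i,n,b in measure(p,co,s,im,7)[::4]: print(i,b.round(1),round(float((b-q[i])@n),2),n.round(2))
# joint ex,ey estimate from arm+leg points over views
M=[(load(k)[0],measure(p,co,*load(k),6)) for k in('w2','w3','w5','w6','w7')]
def f(u):
    r=[];pp=np.r_[p[0]+u[2],p[1]+u[3],p[2]+u[4],p[3]+u[5],p[4]+u[7]];P=rod(pp)[0]
    for s,m in M:
        s2=dict(s);s2['tool_pos']=s['tool_pos']+s['orientation']@[u[0],u[1],u[6]+co]
        w=proj('wrist',P,s2);r+=[(b-w[i])@n for i,n,b in m]
    return np.array(r)
S=least_squares(f,np.zeros(8),loss='soft_l1',f_scale=.4,x_scale=[.001,.001,.001,.001,.02,.02,.001,.02])
J=S.jac;print('cam dx dy, rod dx dy (mm)',S.x[:4]*1e3,'deg',np.degrees(S.x[[4,5,7]]),S.x[6]*1e3,'sd',np.sqrt(np.diag(np.linalg.inv(J.T@J)))[:4]*.4e3)
```

```text
[ 0.58670966 -0.04126643  0.11027204] 22.029095946113138 [-0.27151476 -0.24568418 -1.62251086] [-0.02287428 -0.00242471 -0.04742954]
140 0.0001 0.0031 -0.0000 -0.38; [ 0.5897 -0.0402  0.1102] 25.2
137 0.0003 0.0061 -0.0000 -0.75; [ 0.5925 -0.0388  0.1102] 28.1
134 0.0007 0.0092 -0.0000 -1.12; [ 0.5951 -0.0373  0.1102] 31.1
131 0.0013 0.0122 -0.0000 -1.49; [ 0.5977 -0.0357  0.1102] 34.0
128 0.0020 0.0152 -0.0000 -1.87; [ 0.6002 -0.0339  0.1102] 37.0
125 0.0028 0.0181 -0.0000 -2.24; [ 0.6026 -0.032   0.1102] 40.0
122 0.0039 0.0210 -0.0000 -2.62; [ 0.6049 -0.0299  0.1102] 43.1
20 [465.3  43.8] 0.0 [0.9  0.44]
44 [447.5  69.2] 0.25 [0.89 0.46]
68 [430.4  93.6] 0.5 [0.88 0.48]
92 [413.8 116.9] 0.5 [0.87 0.49]
116 [397.6 139.2] 0.25 [0.86 0.51]
140 [382.4 160.9] 0.5 [0.85 0.52]
164 [367.2 181.3] 0.0 [0.84 0.54]
188 [352.3 200.9] -0.5 [0.79 0.61]
212 [335.5 217.7] -0.5 [0.66 0.75]
236 [316.  230.9] -0.5 [0.5  0.87]
356 [204.2 237.2] 1.0 [-0.4   0.91]
380 [182.9 227.2] 1.0 [-0.45  0.89]
404 [161.5 216.8] 0.75 [-0.46  0.89]
428 [139.9 206. ] 0.25 [-0.47  0.88]
452 [117.6 195.4] 0.25 [-0.48  0.88]
cam dx dy, rod dx dy (mm) [ 0.94795621 -1.68778333 -1.99387972 -0.00716063] deg [-0.30306296  0.23498575 -0.53412169] 0.8913564857939269 sd [0.17610444 0.16039328 0.1850386  0.19059633]
```

Run:
```python
from plan import *
p,co=pickle.load(open('rod.pkl','rb'))
p2=p+np.array([-.00199,0,*np.radians([-.303,.235,-.534])]);pickle.dump((p2,co),open('rod2.pkl','wb'))
P,d,s=rod(p2,400);M2=(P,s,.00235);M1=setup()
for st in(.2046,.16,.143,.13,.11,.09,.06,.035):
    a,ya=pose(st,M1);b,yb=pose(st,M2);print(st,a,b,np.degrees([ya,yb]).round(1))
rows(np.array([.5869,-.0414,.1102]),np.radians(22.1),range(140,116,-3),M2)
```

```text
0.2046 [ 0.52527827 -0.04340797  0.1097    ] [ 0.5244186  -0.04305819  0.1097    ] [-5.5 -5.5]
0.16 [ 0.57007109 -0.04562911  0.11007167] [ 0.56919801 -0.04534309  0.11007167] [5.9 5.7]
0.143 [ 0.58689812 -0.04143393  0.1102    ] [ 0.58603656 -0.04120002  0.1102    ] [22.1 21.9]
0.13 [ 0.59856428 -0.03507276  0.1102    ] [ 0.59773004 -0.03488973  0.1102    ] [35.  34.7]
0.11 [ 0.6129238  -0.02061521  0.1102    ] [ 0.61216338 -0.02050588  0.1102    ] [55.5 55.2]
0.09 [ 0.62143835 -0.00210584  0.1102    ] [ 0.62077569 -0.0020418   0.1102    ] [74.6 74.3]
0.06 [0.62685988 0.02760426 0.1102    ] [0.62635427 0.02763921 0.1102    ] [81.6 81.3]
0.035 [0.63051666 0.05233537 0.1102    ] [0.63014178 0.05235064 0.1102    ] [81.6 81.3]
140 0.0006 0.0023 -0.0000 -0.35; [ 0.5889 -0.04    0.1102] 24.9
137 0.0008 0.0054 -0.0000 -0.72; [ 0.5916 -0.0386  0.1102] 27.8
134 0.0012 0.0085 -0.0000 -1.09; [ 0.5943 -0.0371  0.1102] 30.8
131 0.0017 0.0115 -0.0000 -1.46; [ 0.5969 -0.0355  0.1102] 33.8
128 0.0024 0.0145 -0.0000 -1.83; [ 0.5994 -0.0337  0.1102] 36.7
125 0.0033 0.0174 -0.0000 -2.21; [ 0.6018 -0.0318  0.1102] 39.8
122 0.0043 0.0203 -0.0000 -2.59; [ 0.6041 -0.0298  0.1102] 42.8
119 0.0055 0.0232 -0.0000 -2.97; [ 0.6063 -0.0276  0.1102] 45.8
```

Request:
arm_command(
  motion="0.0003 0.0028 0.0001 -0.36; 0.0006 0.0058 0.0002 -0.73; 0.0009 0.0088 0.0003 -1.1; 0.0009 0.0088 0.0003 -1.1",
)

```text
time: 15.75
tool_pos: [0.5945, -0.0371, 0.11]
orientation: [[-0.512, 0.859, -0.0], [0.859, 0.512, 0.0], [0.0, -0.0, -1.0]]
wrist_force: [0.2, -0.3, -0.6]
opening: 0.346
grasp_force: 29.1
```

Request:
arm_command(
  motion="0.0001 0.0031 0 -0.37; 0.0004 0.0061 0 -0.74; 0.0004 0.0061 0 -0.74",
)

```text
time: 16.12
tool_pos: [0.5995, -0.0337, 0.11]
orientation: [[-0.598, 0.801, -0.0], [0.801, 0.598, 0.0], [0.0, -0.0, -1.0]]
wrist_force: [-0.4, -0.1, -1.3]
opening: 0.35
grasp_force: 29.1
```

```bash
cat > refit.py <<'E'
from plan import *
def refit(keys):
    p,co=pickle.load(open('rod.pkl','rb'))
    M=[(load(k)[0],measure(p,co,*load(k),6)) for k in keys]
    def f(u):
        r=[];pp=np.r_[p[0]+u[2],p[1]+u[3],p[2]+u[4],p[3]+u[5],p[4]+u[7]];P=rod(pp)[0]
        for s,m in M:
            s2=dict(s);s2['tool_pos']=s['tool_pos']+s['orientation']@[u[0],u[1],u[6]+co]
            w=proj('wrist',P,s2);r+=[(b-w[i])@n for i,n,b in m]
        return np.array(r)
    S=least_squares(f,np.zeros(8),loss='soft_l1',f_scale=.4,x_scale=[.001,.001,.001,.001,.02,.02,.001,.02])
    print('cam/rod mm',(S.x[:4]*1e3).round(2),'deg',np.degrees(S.x[[4,5,7]]).round(2),'dz',S.x[6]*1e3,'med',np.median(abs(f(S.x))).round(2))
    return p+S.x[[2,3,4,5,7]]
E
python3 - <<'E'
from refit import *
s,im=snap('w8')
x=s['orientation'][:,0];print(s['tool_pos'],np.degrees(np.arctan2(-x[0],x[1])),s['wrist_force'])
p2=refit(['w2','w3','w5','w6','w7','w8']);pickle.dump(p2,open('rod3.pkl','wb'))
P,d,ss=rod(p2,400);M2=(P,ss,.00235)
for st in(.2046,.128):print(pose(st,M2),pose(st,setup()))
cur=np.array([.5996,-.0338,.1099]);cy=np.radians(36.75)
rows(cur,cy,range(125,100,-3),setup());print();rows(cur,cy,range(125,100,-3),M2)
E
```

```text
[ 0.59952876 -0.03367151  0.1100072 ] 36.727775941542525 [-0.43587194 -0.09182433 -1.29582311]
cam/rod mm [ 0.9  -1.4  -2.02 -0.25] deg [-0.25  0.27 -0.88] dz 1.1825996623103747 med 0.23
(array([ 0.52450675, -0.04343872,  0.1097    ]), np.float64(-0.094896842038253)) (array([ 0.52527827, -0.04340797,  0.1097    ]), np.float64(-0.09522346313904807))
(array([ 0.59946176, -0.03397426,  0.1102    ]), np.float64(0.6422160206740966)) (array([ 0.60022078, -0.03386836,  0.1102    ]), np.float64(0.64625158094057))
125 -0.0003 0.0035 -0.0003 -0.41; [ 0.6026 -0.032   0.1102] 40.0
122 -0.0001 0.0066 -0.0003 -0.79; [ 0.6049 -0.0299  0.1102] 43.1
119 0.0004 0.0096 -0.0003 -1.17; [ 0.6071 -0.0278  0.1102] 46.1
116 0.0009 0.0126 -0.0003 -1.56; [ 0.6092 -0.0255  0.1102] 49.2
113 0.0017 0.0156 -0.0003 -1.95; [ 0.6111 -0.0231  0.1102] 52.3
110 0.0026 0.0186 -0.0003 -2.35; [ 0.6129 -0.0206  0.1102] 55.5
107 0.0037 0.0214 -0.0003 -2.74; [ 0.6146 -0.018   0.1102] 58.7
104 0.0049 0.0243 -0.0003 -3.13; [ 0.6161 -0.0154  0.1102] 61.8
101 0.0063 0.0270 -0.0003 -3.52; [ 0.6175 -0.0126  0.1102] 64.9

125 0.0000 0.0029 -0.0003 -0.38; [ 0.6019 -0.0321  0.1102] 39.8
122 0.0003 0.0059 -0.0003 -0.76; [ 0.6042 -0.03    0.1102] 42.8
119 0.0007 0.0090 -0.0003 -1.14; [ 0.6064 -0.0279  0.1102] 45.9
116 0.0013 0.0120 -0.0003 -1.53; [ 0.6084 -0.0256  0.1102] 49.0
113 0.0020 0.0150 -0.0003 -1.92; [ 0.6104 -0.0232  0.1102] 52.1
110 0.0029 0.0179 -0.0003 -2.31; [ 0.6122 -0.0208  0.1102] 55.3
107 0.0039 0.0208 -0.0003 -2.71; [ 0.6139 -0.0182  0.1102] 58.4
104 0.0052 0.0236 -0.0003 -3.10; [ 0.6154 -0.0155  0.1102] 61.6
101 0.0065 0.0264 -0.0003 -3.49; [ 0.6168 -0.0128  0.1102] 64.7
```

Request:
arm_command(
  motion="-0.0001 0.0031 0 -0.39; 0.0002 0.0061 0 -0.77; 0.0006 0.0092 0 -1.15; 0.0006 0.0092 0 -1.15",
)

```text
time: 16.68
tool_pos: [0.6066, -0.0277, 0.11]
orientation: [[-0.719, 0.695, -0.0], [0.695, 0.719, 0.0], [0.0, -0.0, -1.0]]
wrist_force: [0.3, 0.1, -1.1]
opening: 0.345
grasp_force: 29.1
```

Request:
arm_command(
  motion="0.0001 0.003 0 -0.39; 0.0004 0.006 0 -0.78; 0.0004 0.006 0 -0.78",
)

```text
time: 17.05
tool_pos: [0.6104, -0.0231, 0.11]
orientation: [[-0.79, 0.613, -0.0], [0.613, 0.79, 0.0], [0.0, -0.0, -1.0]]
wrist_force: [-0.7, -0.8, -1.6]
opening: 0.347
grasp_force: 29.1
```

Run:
```python
from refit import *
s,im=snap('w9')
x=s['orientation'][:,0];print(s['tool_pos'],np.degrees(np.arctan2(-x[0],x[1])),s['wrist_force'])
p2=refit(['w2','w3','w5','w6','w7','w8','w9']);pickle.dump(p2,open('rod3.pkl','wb'))
P,d,ss=rod(p2,400);M2=(P,ss,.00235)
cur=np.array([.6105,-.0231,.1099]);cy=np.radians(52.2)
rows(cur,cy,range(113,70,-3),M2)
```

```text
[ 0.61041755 -0.02307979  0.11000561] 52.16290935036754 [-0.68948832 -0.83646235 -1.56666677]
cam/rod mm [ 1.08 -1.09 -2.04 -0.3 ] deg [-0.25  0.3  -1.12] dz 1.3030347452762694 med 0.2
113 -0.0000 -0.0002 -0.0003 0.01; [ 0.6104 -0.0233  0.1102] 52.1
110 0.0000 0.0028 -0.0003 -0.38; [ 0.6122 -0.0208  0.1102] 55.3
107 0.0003 0.0059 -0.0003 -0.78; [ 0.6139 -0.0183  0.1102] 58.5
104 0.0007 0.0090 -0.0003 -1.17; [ 0.6154 -0.0156  0.1102] 61.6
101 0.0013 0.0120 -0.0003 -1.56; [ 0.6168 -0.0129  0.1102] 64.7
98 0.0020 0.0149 -0.0003 -1.94; [ 0.6181 -0.01    0.1102] 67.7
95 0.0029 0.0179 -0.0003 -2.29; [ 0.6192 -0.0072  0.1102] 70.5
92 0.0039 0.0208 -0.0003 -2.59; [ 0.6202 -0.0043  0.1102] 72.9
89 0.0049 0.0237 -0.0003 -2.86; [ 0.6211 -0.0014  0.1102] 75.1
86 0.0061 0.0265 -0.0003 -3.09; [0.6219 0.0016 0.1102] 76.9
83 0.0074 0.0292 -0.0003 -3.27; [0.6226 0.0045 0.1102] 78.4
80 0.0087 0.0320 -0.0003 -3.42; [0.6232 0.0075 0.1102] 79.6
77 0.0101 0.0347 -0.0003 -3.54; [0.6237 0.0105 0.1102] 80.5
74 0.0116 0.0373 -0.0003 -3.61; [0.6242 0.0135 0.1102] 81.1
71 0.0130 0.0400 -0.0003 -3.64; [0.6247 0.0165 0.1102] 81.3
```

Request:
arm_command(
  motion="0 0.003 0 -0.38; 0.0003 0.006 0 -0.78; 0.0007 0.009 0 -1.17; 0.0007 0.009 0 -1.17",
)

```text
time: 17.6
tool_pos: [0.6154, -0.0156, 0.11]
orientation: [[-0.879, 0.477, -0.0], [0.477, 0.879, 0.0], [0.0, -0.0, -1.0]]
wrist_force: [0.5, -0.4, -0.6]
opening: 0.345
grasp_force: 29.1
```

Request:
arm_command(
  motion="0.0001 0.003 0 -0.39; 0.0003 0.006 0 -0.77; 0.0003 0.006 0 -0.77",
)

```text
time: 17.98
tool_pos: [0.618, -0.0102, 0.11]
orientation: [[-0.925, 0.38, -0.0], [0.38, 0.925, -0.0], [0.0, -0.0, -1.0]]
wrist_force: [0.8, -0.2, -0.1]
opening: 0.348
grasp_force: 29.1
```

Run:
```python
from refit import *
s,im=snap('w10')
x=s['orientation'][:,0];print(s['tool_pos'],np.degrees(np.arctan2(-x[0],x[1])),s['wrist_force'])
p2=pickle.load(open('rod3.pkl','rb'))
P,d,ss=rod(p2,400);M2=(P,ss,.00235)
rows(np.array([.6182,-.0099,.1099]),np.radians(67.7),range(98,56,-3),M2)
```

```text
[ 0.61799757 -0.01018506  0.11001485] 67.6780137201502 [ 0.77182812 -0.21822786 -0.07525998]
98 0.0001 -0.0002 -0.0003 -0.00; [ 0.6181 -0.01    0.1102] 67.7
95 0.0001 0.0029 -0.0003 -0.35; [ 0.6192 -0.0072  0.1102] 70.5
92 0.0003 0.0059 -0.0003 -0.65; [ 0.6202 -0.0043  0.1102] 72.9
89 0.0006 0.0090 -0.0003 -0.92; [ 0.6211 -0.0014  0.1102] 75.1
86 0.0009 0.0120 -0.0003 -1.15; [0.6219 0.0016 0.1102] 76.9
83 0.0014 0.0150 -0.0003 -1.34; [0.6226 0.0045 0.1102] 78.4
80 0.0020 0.0180 -0.0003 -1.49; [0.6232 0.0075 0.1102] 79.6
77 0.0026 0.0210 -0.0003 -1.60; [0.6237 0.0105 0.1102] 80.5
74 0.0033 0.0239 -0.0003 -1.67; [0.6242 0.0135 0.1102] 81.1
71 0.0040 0.0268 -0.0003 -1.70; [0.6247 0.0165 0.1102] 81.3
68 0.0047 0.0298 -0.0003 -1.71; [0.6252 0.0194 0.1102] 81.3
65 0.0054 0.0327 -0.0003 -1.71; [0.6256 0.0224 0.1102] 81.3
62 0.0061 0.0356 -0.0003 -1.71; [0.6261 0.0254 0.1102] 81.3
59 0.0068 0.0385 -0.0003 -1.71; [0.6265 0.0283 0.1102] 81.3
```

Request:
arm_command(
  motion="0.0001 0.003 -0.0001 -0.35; 0.0003 0.006 -0.0002 -0.65; 0.0006 0.009 -0.0003 -0.92; 0.0006 0.009 -0.0003 -0.92",
)

```text
time: 18.52
tool_pos: [0.6209, -0.0013, 0.1103]
orientation: [[-0.967, 0.256, 0.0], [0.256, 0.967, 0.0], [0.0, 0.0, -1.0]]
wrist_force: [-0.1, 0.3, -1.7]
opening: 0.348
grasp_force: 29.1
```

Request:
arm_command(
  motion="0 0.003 0 -0.23; 0.0002 0.006 0 -0.42; 0.0004 0.009 0 -0.57; 0.0004 0.009 0 -0.57",
)

```text
time: 19.02
tool_pos: [0.6229, 0.0075, 0.1103]
orientation: [[-0.984, 0.178, -0.0], [0.178, 0.984, 0.0], [0.0, 0.0, -1.0]]
wrist_force: [-0.8, -0.3, -1.4]
opening: 0.345
grasp_force: 29.1
```

Request:
arm_command(
  motion="0 0.003 0 -0.1; 0 0.006 0 -0.17; 0 0.0091 0 -0.2; 0.0001 0.013 0 -0.2; 0.0002 0.017 0 -0.2; 0.0003 0.021 0 -0.2; 0.0003 0.021 0 -0.2",
)

```text
time: 19.9
tool_pos: [0.6263, 0.0283, 0.1103]
orientation: [[-0.989, 0.15, 0.0], [0.15, 0.989, 0.0], [-0.0, 0.0, -1.0]]
wrist_force: [-0.3, 0.3, -0.6]
opening: 0.344
grasp_force: 29.1
```

Request:
arm_command(
  motion="0 0.004 0 0; 0 0.008 0 0; 0 0.012 0 0; 0 0.016 0 0; 0 0.02 0 0; 0 0.02 0 0",
)

```text
time: 20.65
tool_pos: [0.6293, 0.0481, 0.1103]
orientation: [[-0.989, 0.15, 0.0], [0.15, 0.989, 0.0], [-0.0, 0.0, -1.0]]
wrist_force: [-0.1, -0.1, -0.8]
opening: 0.343
grasp_force: 29.1
```

Request:
arm_command(
  motion="0 0 0.0007 0; 0 0 0.0013 0; 0 0 0.0013 0",
)

```text
time: 21.02
tool_pos: [0.6293, 0.0476, 0.1091]
orientation: [[-0.989, 0.151, 0.0], [0.151, 0.989, -0.0], [-0.0, -0.0, -1.0]]
wrist_force: [0.7, 0.1, -0.1]
opening: 0.35
grasp_force: 29.1
```

Run:
```python
from refit import *
s,im=snap('w11')
p2=pickle.load(open('rod3.pkl','rb'));print(p2[:2],np.degrees(p2[2:]),s['tool_pos'],s['wrist_force'])
b=cv2.resize(im[100:384,60:440,::-1],(800,598),interpolation=cv2.INTER_CUBIC)
cv2.imwrite('pics/w11c.png',b)
```

```text
[0.63306662 0.08699846] [-8.65930559  3.32672592 -2.30999705] [0.62934001 0.04761847 0.1091185 ] [ 0.72276539  0.12108879 -0.12418309]
```

View pics/w11c.png

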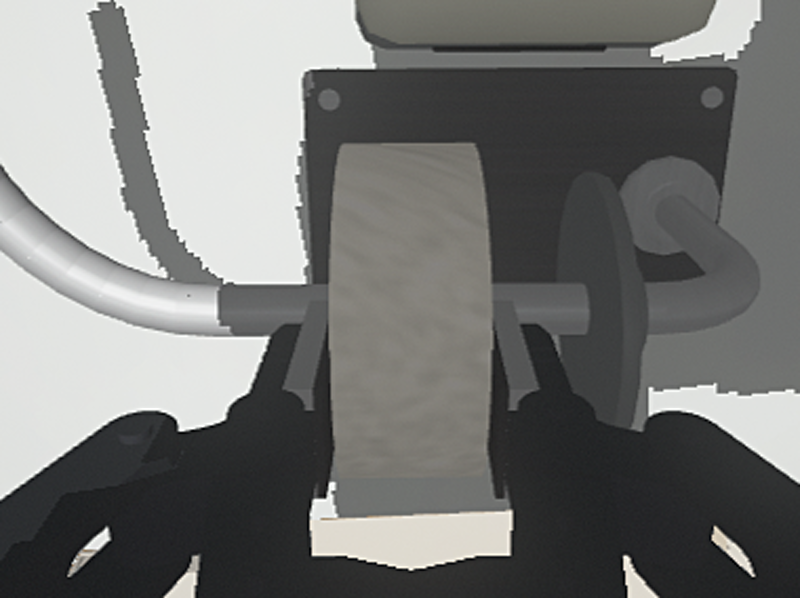

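The picture shows the roll hanging on the straight arm, its face at crop (490,310) and the disc at (590,310), with the disc-side finger between them. The weight is already on the rod, so I'll open slightly and rise. Then I'll push it home with the fingers straddling the rod.

Request:
arm_command(
  motion="0 0 0 0; 0 0 0 0; 0 0 0 0; 0 0 0 0",
  gripper=0.042,
)

```text
time: 21.58
tool_pos: [0.6293, 0.0478, 0.109]
orientation: [[-0.989, 0.151, 0.0], [0.151, 0.989, 0.0], [-0.0, 0.0, -1.0]]
wrist_force: [-0.3, 0.3, 0.3]
opening: 0.493
grasp_force: 0.0
```

Request:
arm_command(
  motion="0 0 -0.01 0; 0 0 -0.03 0; 0 0 -0.05 0; 0 0 -0.07 0; 0 0 -0.07 0",
)

```text
time: 22.2
tool_pos: [0.63, 0.0477, 0.181]
orientation: [[-0.989, 0.151, 0.004], [0.151, 0.989, -0.0], [-0.004, 0.0, -1.0]]
wrist_force: [-0.2, -0.0, -0.4]
opening: 0.493
grasp_force: 0.0
```

Request:
arm_command(
  motion="0 -0.005 0 1.2; 0 -0.01 0 2.4; 0.001 -0.015 0 3.6; 0.001 -0.02 0 4.8; 0.002 -0.025 0 6; 0.002 -0.03 0 7.2; 0.003 -0.035 0 8.4; 0.003 -0.038 0 9.6; 0.003 -0.038 0 10.8; 0.003 -0.038 0 11.25",
)

```text
time: 23.45
tool_pos: [0.6203, 0.0106, 0.1782]
orientation: [[0.154, 0.988, -0.001], [0.988, -0.154, 0.0], [0.0, -0.001, -1.0]]
wrist_force: [0.1, -0.2, 0.3]
opening: 0.489
grasp_force: 0.0
```

Request:
arm_command(
  motion="0 0.001 0.03 0; 0 0.001 0.055 0; 0 0.001 0.075 0; 0 0.001 0.087 0; 0 0.001 0.093 0; 0 0.001 0.093 0; 0 0.001 0.093 0",
)

```text
time: 24.32
tool_pos: [0.6219, 0.0105, 0.0867]
orientation: [[0.151, 0.989, 0.001], [0.989, -0.151, -0.0], [0.0, 0.001, -1.0]]
wrist_force: [-0.5, -0.9, -0.7]
opening: 0.493
grasp_force: 0.0
```

Request:
arm_command(
  motion="0.004 0 0 0; 0.008 0 0 0; 0.011 0 0 0; 0.014 0 0 0; 0.017 0 0 0; 0.02 0 0 0",
)

```text
time: 25.08
tool_pos: [0.6247, 0.0303, 0.0861]
orientation: [[0.151, 0.989, 0.0], [0.989, -0.151, -0.0], [-0.0, 0.0, -1.0]]
wrist_force: [0.4, -1.2, 1.2]
opening: 0.491
grasp_force: 0.7
```

Request:
arm_command(
  motion="0.002 0 0 0; 0.004 0 0 0; 0.006 0 0 0; 0.008 0 0 0; 0.009 0 0 0; 0.01 0 0 0",
)

```text
time: 25.82
tool_pos: [0.6261, 0.0402, 0.086]
orientation: [[0.151, 0.989, -0.0], [0.989, -0.151, -0.0], [-0.0, -0.0, -1.0]]
wrist_force: [-1.1, -0.5, 1.5]
opening: 0.489
grasp_force: 0.7
```

Request:
arm_command(
  motion="0.001 0 0 0; 0.002 0 0 0; 0.003 0 0 0; 0.004 0 0 0; 0.004 0 0 0",
)

```text
time: 26.45
tool_pos: [0.6267, 0.0442, 0.086]
orientation: [[0.151, 0.989, 0.0], [0.989, -0.151, 0.0], [0.0, -0.0, -1.0]]
wrist_force: [0.3, -0.6, 0.5]
opening: 0.49
grasp_force: 0.2
```

Request:
arm_command(
  motion="0.0005 0 0 0; 0.001 0 0 0; 0.0015 0 0 0; 0.0015 0 0 0",
)

```text
time: 26.95
tool_pos: [0.6269, 0.0457, 0.086]
orientation: [[0.151, 0.989, -0.0], [0.989, -0.151, 0.0], [0.0, -0.0, -1.0]]
wrist_force: [-0.1, -0.4, -0.2]
opening: 0.487
grasp_force: 0.2
```

Request:
arm_command(
  motion="0.0005 0 0 0; 0.001 0 0 0; 0.0015 0 0 0; 0.0015 0 0 0",
)

```text
time: 27.45
tool_pos: [0.6272, 0.047, 0.086]
orientation: [[0.151, 0.989, -0.0], [0.989, -0.151, -0.0], [-0.0, -0.0, -1.0]]
wrist_force: [0.6, -0.9, -0.5]
opening: 0.492
grasp_force: 0.9
```

Request:
arm_command(
  motion="0.0005 0 0 0; 0.001 0 0 0; 0.001 0 0 0",
)

```text
time: 27.82
tool_pos: [0.6272, 0.047, 0.086]
orientation: [[0.151, 0.989, -0.0], [0.989, -0.151, -0.002], [-0.002, -0.0, -1.0]]
wrist_force: [-1.5, -6.3, -0.1]
opening: 0.49
grasp_force: 3.7
```

Contact with the disc gives 6 N with no further travel, and the geometry matches 30 mm roll plus 11 mm pad half-width, so the roll is flush. I'm backing off and rising clear.

Request:
arm_command(
  motion="-0.003 0 0 0; -0.01 0 0 0; -0.02 0 0 0; -0.025 0 0 0; -0.025 0 -0.03 0; -0.025 0 -0.08 0; -0.025 0 -0.13 0; -0.025 0 -0.15 0; -0.025 0 -0.15 0; -0.025 0 -0.15 0",
)

```text
time: 29.08
tool_pos: [0.6231, 0.0233, 0.2346]
orientation: [[0.151, 0.989, -0.002], [0.989, -0.151, 0.0], [0.0, -0.002, -1.0]]
wrist_force: [0.4, 0.5, -0.9]
opening: 0.492
grasp_force: 0.0
```

Run:
```python
from refit import *
s,im=snap('w12');print(s['tool_pos'],s['wrist_force'])
p2=pickle.load(open('rod3.pkl','rb'));P,d,ss=rod(p2,400)
s2=dict(s);s2['tool_pos']=s['tool_pos']+s['orientation']@[.0011,-.0011,.0003]
a=np.array([-np.sin(-p2[2])*-1,0,0]);dirr=d[0];n=np.array([-dirr[1],dirr[0],0])
# brightness profile along the arm at the roll's top, disc face at 0, roll expected 0..30 mm
for z in(.1,.112,.119):
    print(z)
    X=np.array([P[0]+dirr*t+[0,0,z-.085] for t in np.arange(-.012,.05,.002)]);q=proj('wrist',X,s2)
    print([int(im[int(round(v)),int(round(u))].mean()) if 0<=v<384 and 0<=u<512 else -1 for u,v in q])
```

```text
[0.62312181 0.02327319 0.2345525 ] [ 0.35686432  0.47816231 -0.94563292]
0.1
[61, 59, 61, 56, 61, 56, 108, 98, 98, 99, 99, 102, 103, 98, 97, 101, 101, 102, 100, 99, 101, 102, 96, 82, 81, 82, 83, 82, 83, 81, 82]
0.112
[62, 62, 60, 51, 59, 56, 101, 97, 98, 100, 100, 103, 101, 97, 99, 101, 102, 100, 98, 101, 102, 78, 82, 81, 83, 83, 82, 83, 83, 84, 84]
0.119
[62, 62, 60, 51, 59, 57, 98, 99, 97, 99, 102, 103, 98, 98, 102, 101, 101, 98, 100, 101, 96, 83, 81, 82, 83, 82, 83, 83, 82, 84, 84]
```

The intensity profile along the arm goes straight from disc (~56) to roll (~100) at the disc face, spanning 0–30 mm with no gap. I'm handing in.

```bash
python3 -c "
from workcell import *
print(job_done())"
```

```text
the job is handed in; nothing more can be done
None
```

The roll of labels is on the holder's arm with its face against the guide disc, and the job is handed in (robot clock about 29 s of 72 s). The highest wrist force during threading was about 6 N, and the mouse, calculator, eraser and apple were never approached, though I did not photograph them again at the end.

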